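# Thread the spacer rings on the carrying rod

## Task

Load the carrying rod with the spacer rings for painting: take the rod from its stand by the wooden handle, run it through both large rings and lift them out of their rack together, then run it through both small rings as well and lift them out too. Lay the loaded rod back across both forks of the stand, with all four rings hanging on it between the two forks, and let go; leave the pencil, wing nut and bolt where they are.

Things in the scene. Friction and masses are not known exactly. Their poses are not given: they have to be found in the camera images.
- rod_grip (a point): Centre of the rod's wooden handle, the place to grasp: a flat-sided block 20 mm wide (x), 70 mm long (y), 28 mm high (z). Its y axis points along the rod from handle to tip; z is up at the start. The axis of the steel bar runs 3 mm above this point. The rod weighs about 90 g.
- rod_mid (a point): Middle of the bare steel bar, on its axis, 119 mm from rod_grip along y and 3 mm above it. The bar is 8 mm thick and runs from a 20 mm collar at the handle (its face is 80 mm behind this point) to a 12 mm ball end. At rest in the stand it coincides with stand_mid. y points to the tip.
- rod_tip (a point): Extreme end of the rod's ball end, 86 mm beyond rod_mid along y.
- rack_large: Fixed wooden rack, 62 x 46 x 58 mm (x, y, z); origin at its underside's centre, z up, y along the rings' axis. The two large rings stand in 10 mm slots at y = -8 and +8 mm, hole centres 52 mm up. Between x = -16 and +16 mm its three 6 mm comb walls are cut down to 22.5 mm, so a rod can enter from either end and rise. A ring is free once its lowest point is 58 mm up.
- rack_small: Fixed wooden rack, 50 x 46 x 58 mm (x, y, z); origin at its underside's centre, z up, y along the rings' axis. The two small rings stand in 10 mm slots at y = -8 and +8 mm, hole centres 52 mm up. Between x = -13 and +13 mm its three 6 mm comb walls are cut down to 28.5 mm, so a rod can enter from either end and rise. A ring is free once its lowest point is 58 mm up.
- large_ring_a: Large plain aluminium spacer ring a: outer diameter 56 mm, hole 28 mm, 8 mm thick. Origin at the centre of the hole; y is the ring's axis (horizontal, along the rack's y at the start, when it stands on edge in its rack). 40 g.
- large_ring_b: Large plain aluminium spacer ring b: outer diameter 56 mm, hole 28 mm, 8 mm thick. Origin at the centre of the hole; y is the ring's axis (horizontal, along the rack's y at the start, when it stands on edge in its rack). 40 g.
- small_ring_a: Small plain aluminium spacer ring a: outer diameter 44 mm, hole 22 mm, 8 mm thick. Origin at the centre of the hole; y is the ring's axis (horizontal, along the rack's y at the start, when it stands on edge in its rack). 25 g.
- small_ring_b: Small plain aluminium spacer ring b: outer diameter 44 mm, hole 22 mm, 8 mm thick. Origin at the centre of the hole; y is the ring's axis (horizontal, along the rack's y at the start, when it stands on edge in its rack). 25 g.
- stand: Fixed dark steel stand on the 6 mm plywood board (board top z = 0.006). Origin at its underside's centre, z up, y along the resting rod. Base plate 60 x 160 x 10 mm. Two uprights 8 mm thick and 44 mm wide at y = -66 and +66 mm, each with a fork: a slot 13 mm wide, floor 76 mm above the origin, widening to about 40 mm at the top, 95 mm up.
- stand_mid (a point): Point 80 mm above the stand's origin, where the middle of the bar lies when the rod rests in both forks. Axes as the stand's: y along the resting rod; at the start the handle is at the -y end and the tip at +y. Rings hang freely between the uprights.
- pencil: Bystander: flat red carpenter's pencil, 178 mm long, lying on the board near its front edge. Origin at its underside.
- wing_nut: Bystander: wing nut, 40 mm wide, at the far edge of the board. Origin at its underside.
- bolt: Bystander: hex bolt, 56 mm long, lying at the far edge of the board. Origin at its underside.

How it is judged:
On the way, in this order (a step that is already met when the one before it is completed fails the run):
1. both large rings hang on the rod, lifted clear of their rack, while both small rings still stand in theirs (y of large_ring_a in the frame of rod_mid between -0.082 and 0.08 m and x of large_ring_a in the frame of rod_mid between -0.016 and 0.016 m and z of large_ring_a in the frame of rod_mid between -0.017 and 0.017 m and z of each of large_ring_a, large_ring_b in the frame of rack_large above 0.086 m and y of large_ring_b in the frame of rod_mid between -0.082 and 0.08 m and x of large_ring_b in the frame of rod_mid between -0.016 and 0.016 m and z of large_ring_b in the frame of rod_mid between -0.017 and 0.017 m and z of each of small_ring_a, small_ring_b in the frame of rack_small below 0.062 m), for 0.2 s.
2. all four rings hang on the rod, clear of the racks (y of large_ring_a in the frame of rod_mid between -0.082 and 0.08 m and x of large_ring_a in the frame of rod_mid between -0.016 and 0.016 m and z of large_ring_a in the frame of rod_mid between -0.017 and 0.017 m and z of each of large_ring_a, large_ring_b in the frame of rack_large above 0.086 m and y of large_ring_b in the frame of rod_mid between -0.082 and 0.08 m and x of large_ring_b in the frame of rod_mid between -0.016 and 0.016 m and z of large_ring_b in the frame of rod_mid between -0.017 and 0.017 m and y of small_ring_a in the frame of rod_mid between -0.082 and 0.08 m and x of small_ring_a in the frame of rod_mid between -0.016 and 0.016 m and z of small_ring_a in the frame of rod_mid between -0.017 and 0.017 m and z of each of small_ring_a, small_ring_b in the frame of rack_small above 0.08 m and y of small_ring_b in the frame of rod_mid between -0.082 and 0.08 m and x of small_ring_b in the frame of rod_mid between -0.016 and 0.016 m and z of small_ring_b in the frame of rod_mid between -0.017 and 0.017 m), for 0.2 s.
At the end, for the whole second after the job is handed in: The rod rests in both forks, either way round (bar middle within 7 mm sideways, 13 mm lengthwise, 6 mm in height of stand_mid; direction within 0.06 rad); all four rings are on it, between the uprights (centres within 62 mm of stand_mid along the stand) and at rest (under 0.05 m/s) (y of large_ring_a in the frame of rod_mid between -0.082 and 0.08 m and x of large_ring_a in the frame of rod_mid between -0.016 and 0.016 m and z of large_ring_a in the frame of rod_mid between -0.017 and 0.017 m and y of large_ring_a in the frame of stand_mid between -0.062 and 0.062 m and linear speed of each of large_ring_a, large_ring_b, small_ring_a, small_ring_b below 0.05 m/s and y of large_ring_b in the frame of rod_mid between -0.082 and 0.08 m and x of large_ring_b in the frame of rod_mid between -0.016 and 0.016 m and z of large_ring_b in the frame of rod_mid between -0.017 and 0.017 m and y of large_ring_b in the frame of stand_mid between -0.062 and 0.062 m and y of small_ring_a in the frame of rod_mid between -0.082 and 0.08 m and x of small_ring_a in the frame of rod_mid between -0.016 and 0.016 m and z of small_ring_a in the frame of rod_mid between -0.017 and 0.017 m and y of small_ring_a in the frame of stand_mid between -0.062 and 0.062 m and y of small_ring_b in the frame of rod_mid between -0.082 and 0.08 m and x of small_ring_b in the frame of rod_mid between -0.016 and 0.016 m and z of small_ring_b in the frame of rod_mid between -0.017 and 0.017 m and y of small_ring_b in the frame of stand_mid between -0.062 and 0.062 m and x of rod_mid in the frame of stand_mid between -0.007 and 0.007 m and y of rod_mid in the frame of stand_mid between -0.013 and 0.013 m and z of rod_mid in the frame of stand_mid between -0.006 and 0.006 m and angle between the y axis of rod_mid and the y axis of stand_mid, either way round below 0.06 rad); the robot touches nothing.
It fails at once if a bystander (pencil, wing nut or bolt) is moved by more than 25 mm (distance of any of pencil, wing_nut, bolt from where it was at the start of the episode above 0.025 m).
It also fails if it takes over 58 s, if anything falls off the work surface, if the arm or the gripper's body presses on something with over 40 N, if the wrist force passes 120 N, or if a joint passes its speed limit or range.

## Robot

A 6-joint arm with a two-finger parallel gripper is mounted at the origin on a cart in front of the work surface, level with it; the furniture and walls round the work are solid. World frame = base frame: x ahead of the robot, y to its left, z up, the work surface at z = 0. Lengths are in m, angles in rad, forces in N, time in s.
With the tool pointing down it reaches from about 0.35 to 1 m from the base axis. Payload 7.1 kg.
Tool frame: the origin (TCP) lies between the finger pads; the fingertips stand 17 mm ahead of it and the grasp point (between the pads) lies 2 mm behind it; z points along the fingers, y is the direction in which the jaws open and shut (so a half turn about z gives the same grasp; the last joint's range is limited). The gripper opens to 85 mm and grips with 20 to 120 N. Pads are 22 mm wide; open, the fingers measure 114 mm over their backs; the gripper's body (76 mm by 85 mm) begins 54 mm behind the grasp point. The pads swing forward as they close: fully open they stand 13 mm farther back than shut.
Start: joints at [-1.223, 0.423, 1.63, -0, 1.089, -0.019], TCP at [0.224, -0.583, 0.248] pointing down, gripper open.
Joint ranges: [-3, 3], [-0.9, 2.11], [0.09, 2.58], [-1.31, 4.45], [0.11, 2.69], [-2.54, 2.54]. Speed limits (rad/s): [2.39, 2.39, 3.01, 3.14, 3.14, 3.14].

## Interface

Orientations are given as a unit quaternion [x, y, z, w].
In Python, from bench import manip gives the robot as it stands.
- The arm moves only by the shell command python3 -m jog 'ROWS' [OPENING]. ROWS is a JSON object of lists of equal length, an entry for each row: "linear": the shift along the world's x, y, z in units of 0.2 m (1.0 is 0.2 m), a list of three; "twist": the turn about the world's z in units of 45 degrees (1.0 is 45 degrees). A call has 1 to 12 rows; each row is the pose to reach, as a shift and turn from the pose measured when the call began; what a row does not reach only later rows make up. A row lasts 1/12 s, in which the tool goes at most 41.7 mm and 7.16 degrees, less where a joint would pass 70% of its speed; a pose out of reach is approached as far as the arm can. A call with a number of a shift or a turn outside -1 to 1 is refused whole. A call with a gripper value outside its range is refused whole. OPENING is the finger opening in mm, from 0 to 85.4, set as the call begins (- or left out, the last holds). The fingers move at their own pace and stop on an object; the grip force is fixed at half the most. Time passes only in rows, so rows that repeat a pose let the fingers close. It gives the time, the measured TCP pose, the force and the opening at its end, in the units of the state.
- manip.sense(): the state, without advancing time (a new reading comes with each control period).
- manip.grab_frame(name): name is "scene" or "top" or "wrist"; returns (picture, depth): 420x560x3 uint8, blue, green, red; 420x560 float32, m along the optical axis (not along the pixel's ray), 0 where there is no reading.
- manip.camera_model(name): a dict with "fovy" (degrees; the focal length in pixels is half the picture's height over the tangent of half this angle, whatever the lens; pixels are square), "cx", "cy" (the principal point, pixels), "origin" and "orientation" of the camera in the world; the wrist camera has in their place "tool_from_camera" (4x4, takes a point from camera to tool coordinates, whose origin is the TCP and whose axes are the flange's). Camera axes: x right, y down, z forward; pixel columns grow to the right and rows downward; lengths in m; the calibration is good to about 2 mm. A picture is of the moment at which its call begins: read the wrist's pose just before it. camera_model takes no time and is no camera call.
- manip.close_job(): hands the job in, once; it reports no verdict.
The state is a dict: "time_s": time; "joint_pos": joint angles; "dq": joint speeds; "effort": joint torques, N m; "eef_pos": TCP position; "orientation": TCP orientation; "wrist_force": force on the tool from outside, world axes, zero at the start; "torque": the same for the moment, N m; "opening": opening from 0.0 (shut) to 1.0 (fully open).
Only numpy, scipy, OpenCV 4.12 (cv2) and the standard library are available. Lean on these libraries where they do the work, as an engineer would, in place of code of your own. Each camera call takes 0.05 s, during which the arm holds its last target. There are 200 camera calls.

## Working session

There is one attempt and no reset: what is moved stays moved. The work goes in short steps, Python scripts to look and compute and a shell command to move; the robot and the scene stay as the last step left them, time stands still between calls to the robot, and variables do not carry over. Pictures are saved under pics/ and viewed, about 8 in all and at most 12, crops included, and the job is handed in when it is done.

```bash
mkdir -p pics; ls; cat > h.py <<'E'
import numpy as np, cv2
from scipy.spatial.transform import Rotation as R
from bench import manip
def cam(n):
    m=manip.camera_model(n); f=210/np.tan(np.radians(m['fovy'])/2)
    if n=='wrist':
        s=manip.sense(); T=np.eye(4); T[:3,:3]=R.from_quat(s['orientation']).as_matrix(); T[:3,3]=s['eef_pos']
        T=T@np.array(m['tool_from_camera'])
    else:
        T=np.eye(4); T[:3,:3]=R.from_quat(m['orientation']).as_matrix(); T[:3,3]=m['origin']
    return f,m['cx'],m['cy'],T
def grab(n):
    c=cam(n); p,d=manip.grab_frame(n); return p,d,c
def cloud(d,c):
    f,cx,cy,T=c; v,u=np.mgrid[:420,:560]
    P=np.stack([(u-cx)/f*d,(v-cy)/f*d,d],-1)
    W=P@T[:3,:3].T+T[:3,3]; W[d==0]=np.nan; return W
E
python3 - <<'E'
from h import *
print(manip.sense())
for n in ['scene','top']:
    print(manip.camera_model(n))
    p,d,c=grab(n); cv2.imwrite(f'pics/{n}0.png',p); np.savez(f'pics/{n}0.npz',p=p,d=d,T=c[3],k=c[:3])
    print((d==0).mean(), np.nanmin(d),d.max())
E
```

```text
pics
{'time_s': 0.0, 'joint_pos': array([-1.22298613e+00,  4.23840575e-01,  1.63074602e+00,  2.31638877e-05,
        1.08860781e+00, -1.90246051e-02]), 'dq': array([ 0.00106798,  0.0008512 , -0.00055166, -0.00054707, -0.00034145,
        0.00152863]), 'effort': array([ 1.24406008e-03, -5.57380056e+01, -2.81743616e+01,  2.57687282e-05,
        7.32661370e-03,  1.06792825e-05]), 'eef_pos': array([ 0.22399016, -0.58288972,  0.24752384]), 'orientation': array([ 9.83226799e-01,  1.82385363e-01, -1.20946513e-04, -7.91752794e-04]), 'wrist_force': array([-0.91884932,  0.17604878,  0.05144075]), 'torque': array([-0.02860413, -0.04073947, -0.00436736]), 'opening': 1.000368949713277}
{'fovy': 54.024729697812674, 'cx': 277.88293751514317, 'cy': 207.49194653052857, 'origin': array([ 0.1058328 , -0.57267408,  0.42595641]), 'orientation': array([ 0.79591129, -0.2648094 ,  0.16822274, -0.51778598])}
0.012793367346938776 0.0 3.999995
{'fovy': 50.96717626204139, 'cx': 281.10412905462266, 'cy': 214.3565081002937, 'origin': array([0.48222047, 0.05561802, 0.94492593]), 'orientation': array([ 0.70811259, -0.70451533,  0.03770397, -0.02851517])}
0.0041156462585034016 0.0 1.9412864
```

View pics/scene0.png

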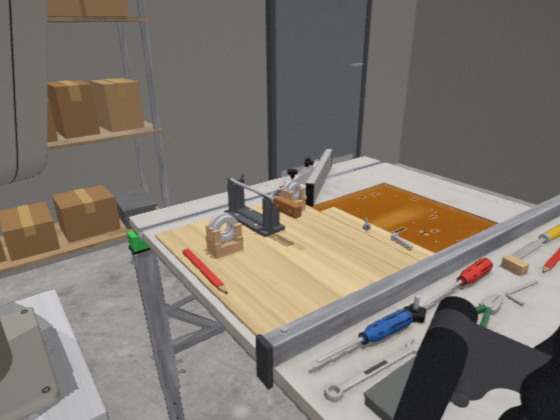

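View pics/top0.png

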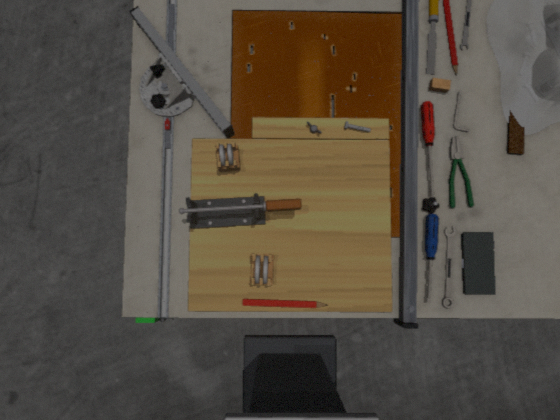

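The scene view shows the stand at (258,215), the near rack at (225,235) and the far rack at (292,195) behind the handle. In the top view the stand is at (225,212), the handle at (282,205), the near rack at (261,270) and the far rack at (228,157). The tip points left, which is +y. Next I'll measure them.

```bash
python3 - <<'E'
from h import *
z=np.load('pics/top0.npz'); p,d=z['p'],z['d']; c=(*z['k'],z['T']); W=cloud(d,c)
def w(u,v,r=2): return np.nanmedian(W[v-r:v+r+1,u-r:u+r+1].reshape(-1,3),0).round(4)
print('board',w(330,250),w(210,280),'table',w(150,250),'rail',w(165,250))
def box(n,u0,u1,v0,v1,zlo,zhi):
    S=W[v0:v1,u0:u1]; m=(S[...,2]>zlo)&(S[...,2]<zhi); vv,uu=np.nonzero(m); P=S[m]
    r=cv2.minAreaRect((P[:,:2]*1000).astype(np.float32)); print(n,m.sum(),'c',P.mean(0).round(4),'rect',np.round(r[0],1),np.round(r[1],1),round(r[2],1),'zmax',np.percentile(P[:,2],[50,95,99]).round(4))
box('near all',240,285,245,295,.03,.12); box('near rings',240,285,245,295,.070,.12)
box('far all',208,248,138,180,.03,.12); box('far rings',208,248,138,180,.070,.12)
box('stand base',185,266,190,232,.010,.024); box('stand+rod',175,310,190,232,.06,.13)
hs=cv2.cvtColor(p,cv2.COLOR_BGR2HSV); 
print(hs[205,285],hs[250,330])
m=(hs[...,1]>120)&(hs[...,2]<hs[250,330][2]-30)&(W[...,2]>.06); m[:, :262]=0;m[:190]=0;m[235:]=0;m[:,310:]=0
P=W[m]; r=cv2.minAreaRect((P[:,:2]*1000).astype(np.float32)); print('handle',m.sum(),P.mean(0),r,np.percentile(P[:,2],[5,50,95]))
big=cv2.resize(np.hstack([p[130:300,170:310]]),None,fx=4,fy=3.5,interpolation=cv2.INTER_CUBIC)[:600]
cv2.imwrite('pics/topcrop.png',big)
E
```

```text
board [ 0.4949 -0.0608  0.0068] [0.4308 0.1927 0.0069] table [4.932e-01 3.224e-01 3.000e-04] rail [ 0.4935  0.2932 -0.0091]
near all 549 c [0.4552 0.0825 0.0628] rect [455.1  83.2] [45.  62.1] 87.7 zmax [0.0655 0.086  0.0879]
near rings 217 c [0.4545 0.0829 0.0814] rect [455.2  83.1] [23.6 49.1] 89.7 zmax [0.0823 0.0873 0.0881]
far all 583 c [0.6851 0.1543 0.0561] rect [687.2 156.4] [50.  45.9] 5.4 zmax [0.059  0.0798 0.0826]
far rings 144 c [0.6859 0.156  0.077 ] rect [687.7 155.7] [37.1 23.6] 2.7 zmax [0.0773 0.0825 0.0833]
stand base 1615 c [0.572  0.1559 0.0169] rect [577.8 156.9] [ 87.8 158.2] 0.4 zmax [0.0171 0.0199 0.0213]
stand+rod 1011 c [0.5763 0.1148 0.0928] rect [575.7 124.7] [ 46.9 238.6] 3.7 zmax [0.0935 0.1001 0.1024]
[ 12 167 101] [ 18 124 128]
handle 200 [0.57949975 0.04093984 0.09467985] ((581.7889404296875, 40.458831787109375), (20.15411376953125, 68.31895446777344), 3.3769991397857666) [0.08037965 0.09652822 0.09931892]
```

View pics/topcrop.png

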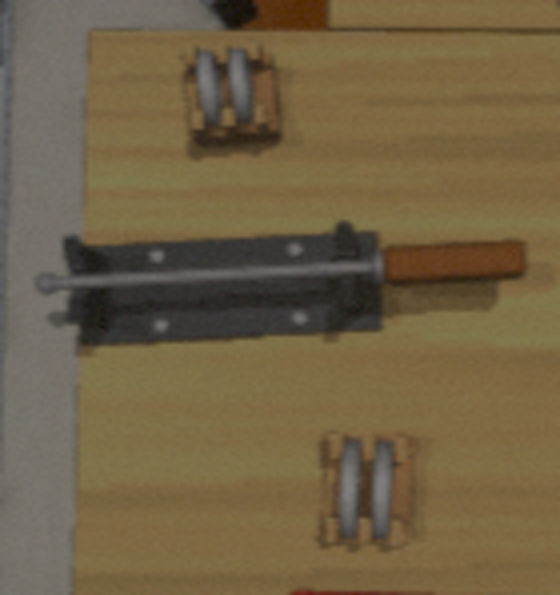

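```bash
python3 -m jog '{"linear":[[0.4,0.95,0.5],[0.4,0.95,0.5],[0.4,0.95,0.5],[0.4,0.95,0.5],[0.4,0.95,0.5],[0.4,0.95,0.5],[0.4,0.95,0.5]],"twist":[0.6,0.6,0.6,0.6,0.6,0.6,0.6]}' 85
python3 -m jog '{"linear":[[0.5,0.95,0],[0.5,0.95,0],[0.5,0.95,0],[0.5,0.95,0],[0.5,0.95,0],[0.5,0.95,0],[0.5,0.95,0]],"twist":[0.6,0.6,0.6,0.6,0.6,0.6,0.6]}'
python3 -m jog '{"linear":[[0.5,0.95,0],[0.5,0.95,0],[0.5,0.95,0],[0.5,0.95,0],[0.5,0.95,0],[0.5,0.95,0],[0.5,0.95,0]],"twist":[0.4,0.4,0.4,0.4,0.4,0.4,0.4]}'
python3 - <<'E'
from h import *
print(np.array(manip.camera_model('wrist')['tool_from_camera']).round(3), manip.camera_model('wrist')['fovy'])
z=np.load('pics/top0.npz'); p,d=z['p'],z['d']; c=(*z['k'],z['T']); W=cloud(d,c)
def w(u,v,r=1): return np.nanmedian(W[v-r:v+r+1,u-r:u+r+1].reshape(-1,3),0).round(4)
print('rail',w(410,250),w(410,150),'wing',w(313,128),'bolt',w(357,127),'fence',w(228,131),w(180,70),'pencil',w(243,303),w(325,304),'tip',w(182,211))
E
```

```text
time_s: 0.68
eef_pos: [0.3055, -0.3905, 0.3498]
orientation: [0.913, 0.408, 0.0, 0.001]
wrist_force: [-0.4, -0.2, -0.2]
opening: 0.997
time_s: 1.27
eef_pos: [0.4063, -0.199, 0.3492]
orientation: [0.791, 0.612, 0.0, 0.0]
wrist_force: [-0.4, -0.3, -0.1]
opening: 0.995
time_s: 1.85
eef_pos: [0.5073, -0.0085, 0.3484]
orientation: [0.685, 0.729, 0.0, -0.0]
wrist_force: [-0.8, -1.0, -0.1]
opening: 0.993
[[-0.001 -0.945 -0.328  0.084]
 [ 1.    -0.001 -0.    -0.   ]
 [-0.    -0.328  0.945 -0.127]
 [ 0.     0.     0.     1.   ]] 60.131087542997356
rail [ 0.4952 -0.2204  0.0424] [ 0.7037 -0.2251  0.0431] wing [ 0.7567 -0.0239  0.0189] bolt [ 0.7591 -0.1193  0.0193] fence [0.7387 0.1545 0.0541] [0.8635 0.2547 0.0642] pencil [0.384  0.1222 0.0135] [ 0.3823 -0.0488  0.0126] tip [0.5679 0.2372 0.0912]
```

```bash
python3 -m jog '{"linear":[[0.3,0.85,0.1],[0.3,0.85,0.1],[0.3,0.85,0.1],[0.3,0.85,0.1],[0.3,0.85,0.1],[0.3,0.85,0.1],[0.3,0.85,0.1]],"twist":[0,0,0,0,0,0,0]}'
python3 - <<'E'
from h import *
p,d,c=grab('wrist'); cv2.imwrite('pics/w1.png',p); np.savez('pics/w1.npz',p=p,d=d,T=c[3],k=c[:3])
print(c[3].round(3))
W=cloud(d,c); Z=W[...,2]
h=cv2.applyColorMap((np.clip(np.nan_to_num(Z),0,.13)/.13*255).astype(np.uint8),2); 
E
```

```text
time_s: 2.43
eef_pos: [0.5674, 0.1596, 0.3676]
orientation: [0.685, 0.728, -0.001, -0.0]
wrist_force: [0.5, -0.7, -1.4]
opening: 0.994
[[ 0.998  0.058  0.018  0.562]
 [ 0.061 -0.943 -0.329  0.244]
 [-0.002  0.329 -0.944  0.494]
 [ 0.     0.     0.     1.   ]]
```

View pics/w1.png

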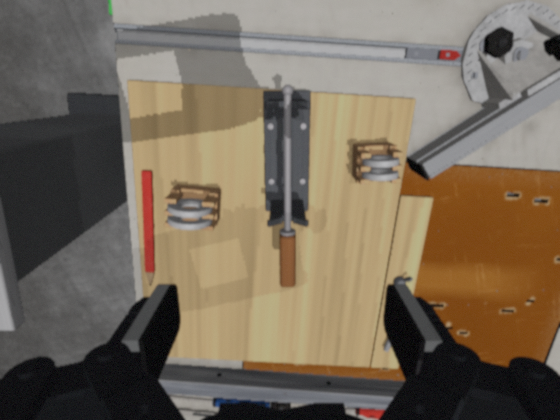

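The wrist view shows the rod at u≈288, with its tip at v≈90 and its handle from v≈232 to 286. The large rack is at (193,207) and the small rack at (377,162). I'll fit positions and yaws from it.

```bash
cat > fit.py <<'E'
from h import *
def ax(P):  # planar principal axis
    q=P[:,:2]-P[:,:2].mean(0); v=np.linalg.svd(q,full_matrices=False)[2][0]; v=v*np.sign(v[1]) if abs(v[1])>abs(v[0]) else v*np.sign(v[0]); return np.degrees(np.arctan2(v[1],v[0])).round(2)
for f,steel in (('top0',(175,266,190,232)),('w1',None)):
    z=np.load(f'pics/{f}.npz'); p,d=z['p'],z['d']; W=cloud(d,(*z['k'],z['T'])); X,Y,Z=W[...,0],W[...,1],W[...,2]
    hs=cv2.cvtColor(p,cv2.COLOR_BGR2HSV); S=hs[...,1]
    print('==',f,'board z',np.nanmedian(Z[(abs(X-.5)<.02)&(abs(Y+.05)<.02)]).round(4))
    A=(abs(X-.577)<.025)
    m=A&(Y>.095)&(Y<.22)&(Z>.080)&(abs(X-.577)<.010)
    P=W[m]; print('bar',m.sum(),P.mean(0).round(4),'ang',ax(P))
    m=A&(Y>-.01)&(Y<.079)&(Z>.085)&(S>100); P=W[m]; r=cv2.minAreaRect((P[:,:2]*1e3).astype(np.float32)); print('handle',m.sum(),np.round(r[0],1),np.round(r[1],1),round(r[2],1),'z',np.median(P[:,2]).round(4),'ang',ax(P))
    m=A&(Y>.18)&(Z>.075); print('tip ymax',np.percentile(Y[m],99).round(4),X[m&(Y>.225)].mean().round(4))
    for n,cx,cy,top in (('large',.455,.083,.088),('small',.687,.156,.082)):
        B=(abs(X-cx)<.04)&(abs(Y-cy)<.035)
        m=B&(Z>.05)&(Z<.068)&(S>70); P=W[m]; r=cv2.minAreaRect((P[:,:2]*1e3).astype(np.float32)); print(n,'wood',m.sum(),np.round(r[0],1),np.round(r[1],1),round(r[2],1))
        m=B&(Z>.068); P=W[m]; r=cv2.minAreaRect((P[:,:2]*1e3).astype(np.float32)); print('  rings',m.sum(),P.mean(0).round(4),np.round(r[0],1),np.round(r[1],1),round(r[2],1),'zmax',np.percentile(P[:,2],98).round(4))
        _,l,ce=cv2.kmeans(P[:,1].astype(np.float32).reshape(-1,1),2,None,(3,50,1e-6),5,0)
        for k in (0,1):
            Q=P[l[:,0]==k]; print('   ring',len(Q),Q.mean(0).round(4),'ang',ax(Q),'xr',Q[:,0].min().round(4),Q[:,0].max().round(4))
E
python3 fit.py
```

```text
== top0 board z 0.0072
bar 268 [0.5741 0.156  0.0902] ang 93.67
handle 382 [581.8  40.7] [20.1 70.1] 3.4 z 0.0975 ang 93.54
tip ymax 0.2424 0.5718
large wood 154 [455.  83.] [36.7 61.3] 87.8
  rings 228 [0.4549 0.0829 0.0808] [454.2  83.4] [62.3 28.6] 6.5 zmax 0.0879
   ring 112 [0.4542 0.0748 0.0809] ang -0.37 xr 0.4249 0.4797
   ring 116 [0.4556 0.0907 0.0808] ang -2.49 xr 0.4307 0.4855
small wood 146 [687.4 156.3] [49.8 37.8] 5.6
  rings 162 [0.685  0.156  0.0761] [686.9 156.4] [28.1 43.2] 85.0 zmax 0.0827
   ring 83 [0.684  0.1639 0.0761] ang 2.65 xr 0.6659 0.7071
   ring 79 [0.6861 0.1478 0.0762] ang 2.97 xr 0.6681 0.7072
== w1 board z 0.0075
bar 1781 [0.5746 0.1636 0.2797] ang 92.64
handle 826 [580.8  41. ] [19.4 69.3] 4.1 z 0.098 ang 94.32
tip ymax 0.2437 0.5715
large wood 382 [454.4  83.6] [38.7 62.2] 88.0
  rings 753 [0.4564 0.085  0.0797] [454.7  83.8] [24.4 52.9] 87.6 zmax 0.087
   ring 378 [0.4566 0.0929 0.0798] ang -2.76 xr 0.4296 0.481
   ring 375 [0.4563 0.077  0.0796] ang -2.93 xr 0.4279 0.4809
small wood 396 [686.3 157.2] [49.8 38.1] 5.7
  rings 508 [0.6846 0.1579 0.0764] [686.8 157.2] [39.7 24.3] 5.5 zmax 0.0814
   ring 256 [0.6839 0.1658 0.0764] ang 6.85 xr 0.6667 0.7057
   ring 252 [0.6854 0.1498 0.0764] ang 6.42 xr 0.6676 0.7065
```

```bash
python3 -m jog '{"linear":[[0.07,-0.59,-0.9],[0.07,-0.59,-0.9],[0.07,-0.59,-0.9],[0.07,-0.59,-0.9],[0.07,-0.59,-0.9],[0.07,-0.59,-0.9],[0.07,-0.59,-0.9],[0.07,-0.59,-0.9]],"twist":[0,0,0,0,0,0,0,0]}' 60
python3 - <<'E'
from h import *
s=manip.sense(); print(s['eef_pos'],np.degrees(2*np.arctan2(s['orientation'][1],s['orientation'][0])))
p,d,c=grab('wrist'); cv2.imwrite('pics/w2.png',p)
W=cloud(d,c); X,Y,Z=W[...,0],W[...,1],W[...,2]; S=cv2.cvtColor(p,cv2.COLOR_BGR2HSV)[...,1]
m=(abs(X-.581)<.025)&(Y>-.01)&(Y<.079)&(Z>.085)&(Z<.11)&(S>100); P=W[m]; r=cv2.minAreaRect((P[:,:2]*1e3).astype(np.float32)); print('handle',m.sum(),np.round(r[0],1),np.round(r[1],1),round(r[2],1),'z',np.median(P[:,2]).round(4))
print('shift units to grasp',((np.array([.5813,.0408,.081])-s['eef_pos'])/.2).round(3))
E
```

```text
time_s: 3.15
eef_pos: [0.581, 0.0398, 0.1883]
orientation: [0.686, 0.727, -0.001, -0.0]
wrist_force: [0.4, 0.4, -0.1]
opening: 0.703
[0.58102892 0.03981362 0.18826392] 93.31097027200947
handle 3048 [580.9  41.4] [19.7 68.9] 3.8 z 0.0979
shift units to grasp [ 0.001  0.005 -0.536]
```

View pics/w2.png

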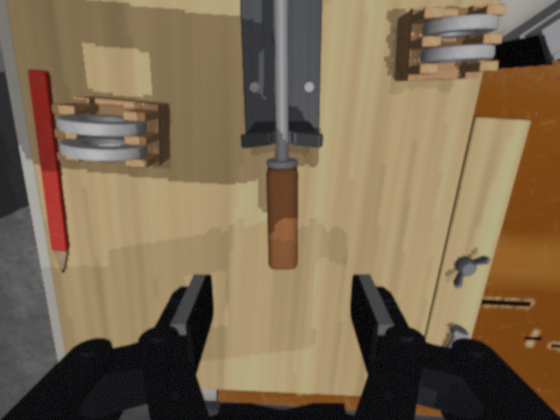

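The handle (282,165–268) is centred between the fingers, so I'll descend and grip.

```bash
python3 -m jog '{"linear":[[0,0.007,-0.18],[0,0.007,-0.36],[0,0.007,-0.48],[0,0.007,-0.536],[0,0.007,-0.536],[0,0.007,-0.536]],"twist":[0.01,0.01,0.01,0.01,0.01,0.01]}'
python3 -m jog '{"linear":[[0,0,0],[0,0,0],[0,0,0],[0,0,0],[0,0,0],[0,0,0],[0,0,0],[0,0,0]],"twist":[0,0,0,0,0,0,0,0]}' 5
```

```text
time_s: 3.7
eef_pos: [0.583, 0.0427, 0.0836]
orientation: [0.683, 0.731, 0.001, 0.001]
wrist_force: [-0.0, -0.8, 0.7]
opening: 0.699
time_s: 4.37
eef_pos: [0.5838, 0.0429, 0.0847]
orientation: [0.683, 0.731, 0.001, 0.002]
wrist_force: [-0.8, 1.8, 6.8]
opening: 0.225
```

```bash
python3 -m jog '{"linear":[[0,0,0.05],[0,0,0.15],[0,0,0.3],[0,0,0.45],[0,0,0.6],[0,0,0.6],[0,0,0.6],[0,0,0.6]],"twist":[0,0,0,0,0,0,0,0]}'
cat > rod.py <<'E'
from h import *
def rod(name='wrist',cams=('wrist','top'),pic=None):
    s=manip.sense(); e=s['eef_pos']; q=R.from_quat(s['orientation']); x=q.as_matrix()[:,0]
    print('tcp',e.round(4),'yaw',np.degrees(np.arctan2(x[1],x[0])).round(2),'F',s['wrist_force'].round(1),'open',round(s['opening'],3),'t',s['time_s'])
    for n in cams:
        p,d,c=grab(n); W=cloud(d,c); 
        if pic: cv2.imwrite(f'pics/{pic}_{n}.png',p)
        L=(W-e)@q.as_matrix()   # tool coords
        m=(abs(L[...,1])<.012)&(L[...,0]>.055)&(L[...,0]<.190)&(abs(L[...,2])<.03)
        P=W[m]
        if len(P)<30: print(n,'few',len(P)); continue
        k=np.polyfit(L[m][:,0],L[m][:,1],1); kz=np.polyfit(L[m][:,0],-L[m][:,2],1)
        a=m&(L[...,0]<.09); b=m&(L[...,0]>.16)
        t=(abs(L[...,1])<.02)&(L[...,0]>.15)&(L[...,0]<.24)&(abs(L[...,2])<.03)
        print(n,len(P),'yawoff',np.degrees(np.arctan(-k[0])).round(2),'lat@mid mm',(np.polyval(k,.119)*1e3).round(1),'slope z deg',np.degrees(kz[0]).round(2),'mid top-surface z rel tcp',(np.polyval(kz,.119)*1e3).round(1),'tip x',(np.percentile(L[t][:,0],99)*1e3).round(1),'tipworld',np.median(W[t&(L[...,0]>.19)],0).round(4))
if __name__=='__main__':
    import sys; rod(pic=sys.argv[1] if len(sys.argv)>1 else None)
E
python3 rod.py
```

```text
time_s: 5.03
eef_pos: [0.5832, 0.0428, 0.2046]
orientation: [0.683, 0.731, 0.001, 0.002]
wrist_force: [-0.7, 0.3, -1.8]
opening: 0.224
tcp [0.5832 0.0428 0.2046] yaw 93.86 F [-0.7  0.3 -1.8] open 0.224 t 5.0333Traceback (most recent call last):
  File "rod.py", line 17, in <module>
    import sys; rod(pic=sys.argv[1] if len(sys.argv)>1 else None)
                ~~~^^^^^^^^^^^^^^^^^^^^^^^^^^^^^^^^^^^^^^^^^^^^^^
  File "rod.py", line 15, in rod
    print(n,len(P),'yawoff',np.degrees(np.arctan(-k[0])).round(2),'lat@mid mm',(np.polyval(k,.119)*1e3).round(1),'slope z deg',np.degrees(kz[0]).round(2),'mid top-surface z rel tcp',(np.polyval(kz,.119)*1e3).round(1),'tip x',(np.percentile(L[t][:,0],99)*1e3).round(1),'tipworld',np.median(W[t&(L[...,0]>.19)],0).round(4))
                                                                                                                                                                                                                                  ~~~~~~~~~~~~~^^^^^^^^^^^^^^
    return _quantile_unchecked(
        a, q, axis, out, overwrite_input, method, keepdims, weights)
    return _ureduce(a,
                    func=_quantile_ureduce_func,
    ...<5 lines>...
                    overwrite_input=overwrite_input,
                    method=method)
    r = func(a, **kwargs)
    result = _quantile(arr,
                       quantiles=q,
    ...<2 lines>...
                       out=out,
                       weights=wgt)
    slices_having_nans = np.isnan(arr[-1, ...])
                                  ~~~^^^^^^^^^
IndexError: index -1 is out of bounds for axis 0 with size 0
```

```bash
sed -i "s/        print(n,len(P),'yawoff'/        if t.sum()<5: t=m\n        print(n,len(P),'yawoff'/" rod.py; python3 rod.py 2>/dev/null
```

```text
tcp [0.5828 0.0428 0.2038] yaw 93.86 F [ 0.   0.4 -0.4] open 0.219 t 5.0833
wrist 4347 yawoff 0.39 lat@mid mm -0.8 slope z deg 0.13 mid top-surface z rel tcp 5.1 tip x 107.9 tipworld [nan nan nan]
top 257 yawoff 0.34 lat@mid mm -0.5 slope z deg 0.48 mid top-surface z rel tcp 4.5 tip x 201.0 tipworld [0.5692 0.2381 0.2093]
```

```bash
python3 -m jog '{"linear":[[-0.08,-0.12,0],[-0.2,-0.28,0],[-0.32,-0.45,0],[-0.44,-0.62,0],[-0.56,-0.79,0],[-0.65,-0.91,0],[-0.69,-0.96,0],[-0.69,-0.96,0],[-0.69,-0.96,0]],"twist":[-0.02,-0.05,-0.08,-0.11,-0.14,-0.142,-0.142,-0.142,-0.142]}'
cat > rel.py <<'E'
from h import *
import sys
# rod axis in the rack frame, TCP->units ; geometry: axis = TCP+0.0013 z, mid 0.117 ahead, rod yaw = tool yaw+0.3deg
C={'large':(.4548,.0834,-2.3),'small':(.687,.157,5.6),'stand':(.5738,.1597,3.6)}
def rel(n):
    s=manip.sense(); e=s['eef_pos']; x=R.from_quat(s['orientation']).as_matrix()[:,0]
    ya=np.degrees(np.arctan2(x[1],x[0]))+.3; u=np.array([np.cos(np.radians(ya)),np.sin(np.radians(ya))])
    cx,cy,a=C[n]; M=np.array([[np.cos(np.radians(a)),-np.sin(np.radians(a))],[np.sin(np.radians(a)),np.cos(np.radians(a))]])
    f=lambda l:((e[:2]+l*u-[cx,cy])@M*1e3).round(1)
    print(n,'t',round(s['time_s'],2),'rodyaw-err',round(ya-90-a,2),'tip',f(.203),'mid',f(.117),'tcp',f(0),'axis z mm',((e[2]+.0013)*1e3).round(1),'tcpworld',e.round(4),'F',s['wrist_force'].round(1))
if __name__=='__main__': rel(sys.argv[1])
E
python3 rel.py large; python3 rod.py
```

```text
time_s: 5.93
eef_pos: [0.4442, -0.1495, 0.2026]
orientation: [0.723, 0.691, 0.0, 0.0]
wrist_force: [0.2, 0.1, -1.0]
opening: 0.225
large t 5.93 rodyaw-err -0.04 tip [ -1.1 -30.2] mid [  -1.2 -116.2] tcp [  -1.2 -233.2] axis z mm 203.9 tcpworld [ 0.4442 -0.1495  0.2026] F [ 0.2  0.1 -1. ]
tcp [ 0.4442 -0.1495  0.2026] yaw 87.36 F [ 0.2  0.1 -1. ] open 0.225 t 5.9333
wrist 4349 yawoff 0.35 lat@mid mm -0.8 slope z deg 0.12 mid top-surface z rel tcp 5.1 tip x 107.9 tipworld [nan nan nan]
top 389 yawoff 0.32 lat@mid mm 0.6 slope z deg 0.1 mid top-surface z rel tcp 5.3 tip x 202.3 tipworld [0.4538 0.0476 0.2086]
  return _methods._mean(a, axis=axis, dtype=dtype,
  ret = um.true_divide(
```

```bash
python3 -m jog '{"linear":[[0.006,0,-0.06],[0.006,0,-0.2],[0.006,0,-0.36],[0.006,0,-0.52],[0.006,0,-0.64],[0.006,0,-0.71],[0.006,0,-0.73],[0.006,0,-0.73],[0.006,0,-0.73]],"twist":[0,0,0,0,0,0,0,0,0]}'
python3 rel.py large; python3 rod.py L1 2>/dev/null
```

```text
time_s: 6.78
eef_pos: [0.4471, -0.1483, 0.0571]
orientation: [0.722, 0.692, 0.0, 0.001]
wrist_force: [0.5, -0.6, -0.8]
opening: 0.22
large t 6.78 rodyaw-err 0.15 tip [  1.  -28.8] mid [   1.3 -114.8] tcp [   1.6 -231.8] axis z mm 58.4 tcpworld [ 0.4471 -0.1483  0.0571] F [ 0.5 -0.6 -0.8]
tcp [ 0.4471 -0.1483  0.0571] yaw 87.55 F [ 0.5 -0.6 -0.8] open 0.22 t 6.7833
wrist 4347 yawoff 0.31 lat@mid mm -0.7 slope z deg 0.12 mid top-surface z rel tcp 5.1 tip x 107.9 tipworld [nan nan nan]
top 272 yawoff 0.25 lat@mid mm 0.6 slope z deg 0.21 mid top-surface z rel tcp 5.5 tip x 239.5 tipworld [0.4565 0.0736 0.0636]
```

```bash
python3 - <<'E'
from h import *
p,d,c=grab('scene'); cv2.imwrite('pics/s1.png',cv2.resize(p[160:300,130:330],None,fx=4,fy=4,interpolation=cv2.INTER_CUBIC))
E
```

```text
(no output)
```

View pics/s1.png

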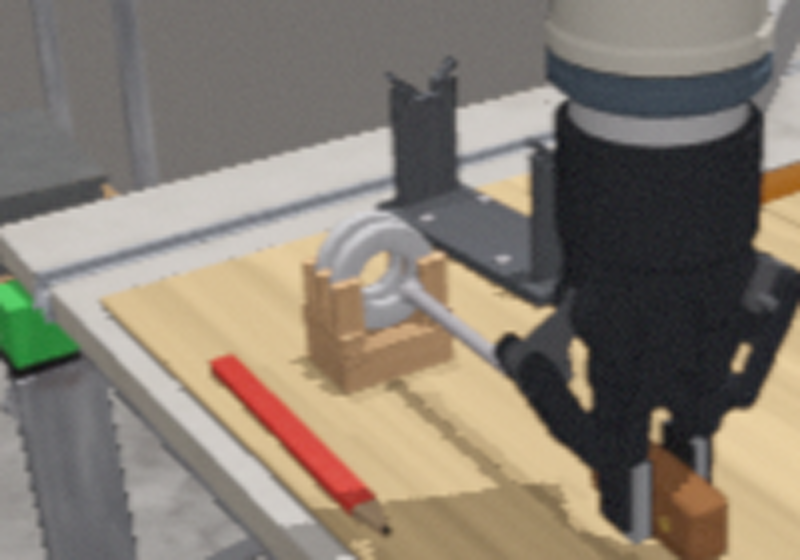

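The tip ball (410,290) is lined up with the hole of the front ring (375,268). I'll insert in two stages.

```bash
python3 -m jog '{"linear":[[-0.004,0.04,0],[-0.002,0.1,0],[0.002,0.17,0],[0.004,0.24,0],[0.006,0.3,0],[0.006,0.3,0],[0.006,0.3,0]],"twist":[0,0,0,0,0,0,0]}'; python3 rel.py large
```

```text
time_s: 7.52
eef_pos: [0.4486, -0.0879, 0.0583]
orientation: [0.722, 0.692, 0.001, 0.002]
wrist_force: [-0.1, 0.3, -0.2]
opening: 0.226
large t 7.52 rodyaw-err 0.22 tip [-0.1 31.6] mid [  0.2 -54.4] tcp [   0.6 -171.4] axis z mm 59.6 tcpworld [ 0.4486 -0.0879  0.0583] F [-0.1  0.3 -0.2]
```

No contact force, and the tip is through both holes. Continuing, then lifting slowly.

```bash
python3 -m jog '{"linear":[[0.002,0.05,-0.004],[0.005,0.13,-0.004],[0.008,0.21,-0.004],[0.011,0.29,-0.004],[0.014,0.37,-0.004],[0.017,0.43,-0.004],[0.018,0.457,-0.004],[0.018,0.457,-0.004],[0.018,0.457,-0.004]],"twist":[0,0,0,0,0,0,0,0,0]}'; python3 rel.py large
python3 -m jog '{"linear":[[0,0,0.02],[0,0,0.05],[0,0,0.08],[0,0,0.12],[0,0,0.17],[0,0,0.22],[0,0,0.28],[0,0,0.34],[0,0,0.4],[0,0,0.46],[0,0,0.5],[0,0,0.5]],"twist":[0,0,0,0,0,0,0,0,0,0,0,0]}'; python3 rel.py large
```

```text
time_s: 8.27
eef_pos: [0.4522, 0.0035, 0.0576]
orientation: [0.721, 0.692, 0.001, 0.002]
wrist_force: [0.1, -0.2, -0.9]
opening: 0.222
large t 8.27 rodyaw-err 0.25 tip [ -0.3 123.1] mid [ 0.1 37.1] tcp [  0.6 -79.9] axis z mm 58.9 tcpworld [0.4522 0.0035 0.0576] F [ 0.1 -0.2 -0.9]
time_s: 9.27
eef_pos: [0.4533, 0.0035, 0.1597]
orientation: [0.721, 0.692, 0.002, 0.003]
wrist_force: [0.7, -0.3, -1.3]
opening: 0.223
large t 9.27 rodyaw-err 0.25 tip [  0.8 123.1] mid [ 1.2 37.1] tcp [  1.7 -79.9] axis z mm 161.0 tcpworld [0.4533 0.0035 0.1597] F [ 0.7 -0.3 -1.3]
```

```bash
cat > rings.py <<'E'
from h import *
import sys
def rings(cams=('top','wrist'),pic=None):
    s=manip.sense(); e=s['eef_pos']; q=R.from_quat(s['orientation']).as_matrix()
    for n in cams:
        p,d,c=grab(n); W=cloud(d,c); L=(W-e)@q; up=-L[...,2]
        if pic: cv2.imwrite(f'pics/{pic}_{n}.png',p)
        m=(abs(L[...,1])<.026)&(L[...,0]>.045)&(L[...,0]<.195)&(up>.0095)&(up<.026)
        x=(L[...,0][m]-.117)*1e3
        h,b=np.histogram(x,np.arange(-75,82,3)); print(n,m.sum(),'rod-y hist',{int(a):int(k) for a,k in zip(b,h) if k>2},'top up mm',(np.percentile(up[m],98)*1e3).round(1) if m.sum() else None)
    
if __name__=='__main__': rings(pic=sys.argv[1] if len(sys.argv)>1 else None)
E
python3 rings.py L2; python3 - <<'E'
import cv2,numpy as np
a=cv2.imread('pics/L2_wrist.png'); b=cv2.imread('pics/L2_top.png')
cv2.imwrite('pics/L2.png',np.hstack([cv2.resize(a,(400,300)),cv2.resize(b[130:320,170:420],(395,300))]))
E
```

```text
top 218 rod-y hist {-51: 13, -48: 44, -45: 42, -42: 9, -33: 44, -30: 38, -27: 28} top up mm 20.8
wrist 7519 rod-y hist {-51: 9, -48: 1136, -45: 1343, -42: 1039, -33: 1006, -30: 1521, -27: 1453, -24: 12} top up mm 18.8
```

View pics/L2.png

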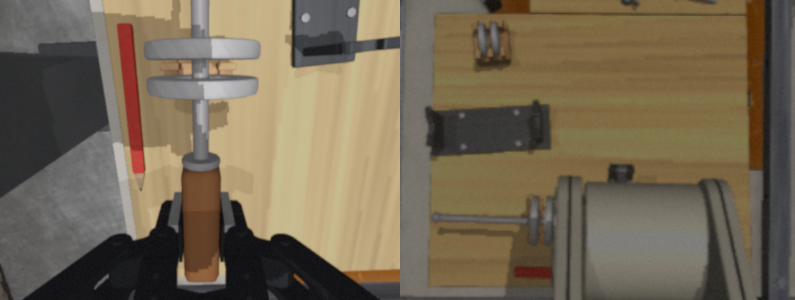

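Both large rings hang on the rod (in the left half at v≈48 and 85), at rod y of about −45 and −29 mm. Now carrying them over the stand to the small rack.

```bash
python3 -m jog '{"linear":[[0.01,0,0.03],[0.04,-0.01,0.08],[0.09,-0.03,0.14],[0.15,-0.05,0.2],[0.22,-0.07,0.2],[0.29,-0.09,0.2],[0.36,-0.11,0.2],[0.43,-0.13,0.2],[0.5,-0.155,0.2],[0.57,-0.175,0.2],[0.62,-0.19,0.2],[0.64,-0.196,0.2]],"twist":[0,0.01,0.02,0.03,0.04,0.06,0.08,0.1,0.12,0.14,0.16,0.17]}'
python3 -m jog '{"linear":[[0.02,-0.005,0],[0.07,-0.02,0],[0.13,-0.04,0],[0.2,-0.06,0],[0.27,-0.08,0],[0.34,-0.1,0],[0.41,-0.125,0],[0.48,-0.145,0],[0.55,-0.17,0],[0.61,-0.19,0],[0.64,-0.196,0],[0.64,-0.196,0]],"twist":[0,0,0,0,0,0,0,0,0,0,0,0]}'
python3 rel.py small; python3 rod.py 2>/dev/null; python3 rings.py
```

```text
time_s: 10.37
eef_pos: [0.5814, -0.0361, 0.1976]
orientation: [0.673, 0.739, 0.001, 0.002]
wrist_force: [-0.4, 0.6, -1.6]
opening: 0.223
time_s: 11.37
eef_pos: [0.7104, -0.0756, 0.1973]
orientation: [0.674, 0.739, 0.001, 0.002]
wrist_force: [0.5, 0.0, -2.0]
opening: 0.223
small t 11.37 rodyaw-err 0.01 tip [  0.5 -30.7] mid [   0.5 -116.7] tcp [   0.6 -233.7] axis z mm 198.6 tcpworld [ 0.7104 -0.0756  0.1973] F [ 0.5  0.  -2. ]
tcp [ 0.7104 -0.0756  0.1973] yaw 95.31 F [ 0.5  0.  -2. ] open 0.223 t 11.3667
wrist 8046 yawoff 0.43 lat@mid mm -0.5 slope z deg -1.71 mid top-surface z rel tcp 10.7 tip x 107.6 tipworld [nan nan nan]
top 480 yawoff 0.68 lat@mid mm -1.6 slope z deg -2.83 mid top-surface z rel tcp 6.6 tip x 201.9 tipworld [0.6899 0.1193 0.2033]
top 234 rod-y hist {-51: 11, -48: 41, -45: 45, -42: 19, -33: 42, -30: 45, -27: 28} top up mm 20.8
wrist 7786 rod-y hist {-51: 4, -48: 1174, -45: 1375, -42: 1171, -33: 950, -30: 1609, -27: 1497, -24: 6} top up mm 19.8
```

```bash
python3 -m jog '{"linear":[[0,0,-0.03],[0,0,-0.09],[0,0,-0.17],[0,0,-0.26],[0,0,-0.35],[0,0,-0.44],[0,0,-0.53],[0,0,-0.61],[0,0,-0.67],[0,0,-0.703],[0,0,-0.703],[0,0,-0.703]],"twist":[0,0,0,0,0,0,0,0,0,0,0,0]}'; python3 rel.py small; python3 rings.py L3
python3 - <<'E'
from h import *
s=manip.sense(); p,d,c=grab('scene'); f,cx,cy,T=c
Q=np.array([[.687,.157,.058],[*s['eef_pos']]]); q=(Q-T[:3,3])@T[:3,:3]; print((q[:,:2]/q[:,2:]*f+[cx,cy]).round(0))
cv2.imwrite('pics/s3.png',cv2.resize(p[140:290,230:380],None,fx=4,fy=4,interpolation=cv2.INTER_CUBIC))
E
```

```text
time_s: 12.57
eef_pos: [0.7087, -0.075, 0.0567]
orientation: [0.673, 0.739, 0.001, 0.001]
wrist_force: [-0.3, -0.1, -1.3]
opening: 0.221
small t 12.57 rodyaw-err 0.04 tip [ -1.2 -30. ] mid [  -1.1 -116. ] tcp [  -1. -233.] axis z mm 58.0 tcpworld [ 0.7087 -0.075   0.0567] F [-0.3 -0.1 -1.3]
top 165 rod-y hist {-51: 11, -48: 31, -45: 30, -42: 12, -33: 26, -30: 33, -27: 18} top up mm 20.7
wrist 7884 rod-y hist {-51: 49, -48: 1219, -45: 1408, -42: 1082, -33: 1092, -30: 1619, -27: 1415} top up mm 20.4
[[292. 189.]
 [371. 220.]]
```

View pics/s3.png

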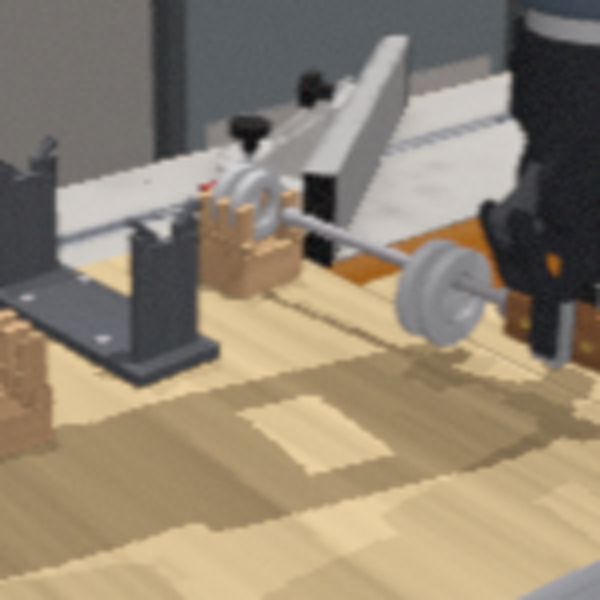

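The tip ball (290,213) sits in front of the small rings' hole (265,205), and both large rings are well clear of the rack. Inserting.

```bash
python3 -m jog '{"linear":[[0.004,0.02,0],[0.003,0.05,0],[-0.001,0.09,0],[-0.005,0.13,0],[-0.009,0.17,0],[-0.013,0.21,0],[-0.017,0.25,0],[-0.02,0.28,0],[-0.022,0.298,0],[-0.022,0.298,0],[-0.022,0.298,0]],"twist":[0,0,0,0,0,0,0,0,0,0,0]}'; python3 rel.py small
```

```text
time_s: 13.63
eef_pos: [0.7051, -0.0153, 0.0581]
orientation: [0.673, 0.739, 0.002, 0.002]
wrist_force: [0.8, -0.1, -1.4]
opening: 0.226
small t 13.63 rodyaw-err 0.07 tip [ 1.  29.7] mid [  1.1 -56.3] tcp [   1.2 -173.3] axis z mm 59.4 tcpworld [ 0.7051 -0.0153  0.0581] F [ 0.8 -0.1 -1.4]
```

```bash
python3 -m jog '{"linear":[[-0.003,0.01,-0.004],[-0.006,0.03,-0.004],[-0.009,0.055,-0.004],[-0.013,0.085,-0.004],[-0.015,0.105,-0.004],[-0.015,0.106,-0.004],[-0.015,0.106,-0.004]],"twist":[0,0,0,0,0,0,0]}'; python3 rel.py small
python3 -m jog '{"linear":[[0,0,0.02],[0,0,0.05],[0,0,0.08],[0,0,0.12],[0,0,0.17],[0,0,0.22],[0,0,0.28],[0,0,0.34],[0,0,0.4],[0,0,0.46],[0,0,0.5],[0,0,0.5]],"twist":[0,0,0,0,0,0,0,0,0,0,0,0]}'
python3 -m jog '{"linear":[[0,0,0.02],[0,0,0.06],[0,0,0.11],[0,0,0.17],[0,0,0.22],[0,0,0.24],[0,0,0.24],[0,0,0.24]],"twist":[0,0,0,0,0,0,0,0]}'; python3 rel.py small; python3 rings.py L4
python3 - <<'E'
import cv2,numpy as np
a=cv2.imread('pics/L4_wrist.png'); b=cv2.imread('pics/L4_top.png')
cv2.imwrite('pics/L4.png',np.hstack([cv2.resize(a,(400,300)),cv2.resize(b[80:270,150:400],(395,300))]))
E
```

```text
time_s: 14.22
eef_pos: [0.7021, 0.0064, 0.0573]
orientation: [0.673, 0.74, 0.002, 0.002]
wrist_force: [1.3, -0.7, -1.5]
opening: 0.227
small t 14.22 rodyaw-err 0.11 tip [-0.1 51.6] mid [  0.1 -34.4] tcp [   0.3 -151.4] axis z mm 58.6 tcpworld [0.7021 0.0064 0.0573] F [ 1.3 -0.7 -1.5]
time_s: 15.22
eef_pos: [0.7035, 0.0064, 0.1601]
orientation: [0.673, 0.74, 0.003, 0.004]
wrist_force: [0.8, -0.2, -2.6]
opening: 0.22
time_s: 15.88
eef_pos: [0.7035, 0.0064, 0.2085]
orientation: [0.673, 0.74, 0.003, 0.004]
wrist_force: [0.5, -0.8, -1.9]
opening: 0.224
small t 15.88 rodyaw-err 0.11 tip [ 1.3 51.5] mid [  1.5 -34.5] tcp [   1.7 -151.5] axis z mm 209.8 tcpworld [0.7035 0.0064 0.2085] F [ 0.5 -0.8 -1.9]
top 347 rod-y hist {-48: 18, -45: 35, -42: 12, -33: 44, -30: 42, -27: 25, 21: 23, 24: 34, 27: 28, 36: 16, 39: 30, 42: 33, 45: 5} top up mm 20.2
wrist 7552 rod-y hist {-51: 18, -48: 1150, -45: 1337, -42: 1065, -33: 1003, -30: 1524, -27: 1450, -24: 5} top up mm 19.0
```

View pics/L4.png

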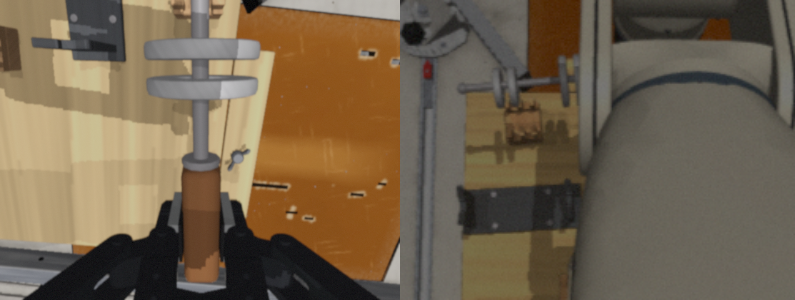

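All four rings are on the rod: the large pair at −45 and −29 mm, the small pair at about +26 and +41 mm. The small rack at (522,125) is empty. Carrying to above the stand.

```bash
python3 -m jog '{"linear":[[-0.01,0.003,0],[-0.04,0.012,0],[-0.09,0.027,0],[-0.16,0.049,0],[-0.23,0.07,0],[-0.3,0.092,0],[-0.37,0.113,-0.02],[-0.44,0.134,-0.04],[-0.51,0.155,-0.06],[-0.57,0.174,-0.08],[-0.6,0.183,-0.09],[-0.6,0.183,-0.09]],"twist":[0,0,-0.01,-0.015,-0.02,-0.025,-0.03,-0.035,-0.041,-0.041,-0.041,-0.041]}'; python3 -m jog '{"linear":[[0,0,0],[0,0,0]],"twist":[0,0]}'; python3 rel.py stand; python3 rings.py L5
python3 - <<'E'
from h import *
s=manip.sense(); e=s['eef_pos']
p,d,c=grab('top'); W=cloud(d,c); X,Y,Z=[W[...,i] for i in range(3)]
def f(m): P=W[m]; print(m.sum(),P.mean(0).round(4)); return P.mean(0)
z0=e[2]
b=abs(X-.577)<.02
a=f(b&(Y>.12)&(Y<.17)&(abs(Z-z0-.004)<.004)&(abs(X-.575)<.010)); t=f(b&(Y>.208)&(Y<.232)&(abs(Z-z0-.004)<.005)); k=t-a; print('bar yaw',np.degrees(np.arctan2(k[1],k[0])), 'slope deg',np.degrees(k[2]/k[1]), 'x at y=.156',a[0]+(.156-a[1])*k[0]/k[1],'tip y',np.percentile(Y[b&(Y>.2)&(abs(Z-z0)<.012)],99))
E
```

```text
time_s: 16.98
eef_pos: [0.5808, 0.0435, 0.189]
orientation: [0.685, 0.729, 0.002, 0.003]
wrist_force: [-0.1, 0.8, -2.3]
opening: 0.22
time_s: 17.15
eef_pos: [0.5812, 0.0434, 0.1893]
orientation: [0.685, 0.729, 0.002, 0.003]
wrist_force: [0.8, 0.3, -1.8]
opening: 0.222
stand t 17.15 rodyaw-err 0.29 tip [-1.  86.5] mid [-0.5  0.5] tcp [ 1.000e-01 -1.165e+02] axis z mm 190.6 tcpworld [0.5812 0.0434 0.1893] F [ 0.8  0.3 -1.8]
top 174 rod-y hist {21: 27, 24: 31, 27: 25, 30: 4, 36: 18, 39: 32, 42: 32, 45: 5} top up mm 17.8
wrist 7731 rod-y hist {-51: 46, -48: 1220, -45: 1367, -42: 1030, -33: 1081, -30: 1602, -27: 1385} top up mm 19.7
78 [0.5742 0.1561 0.194 ]
67 [0.5698 0.2203 0.1939]
bar yaw 93.93907922662615 slope deg -0.07700503275682576 x at y=.156 0.5741988058239487 tip y 0.24441979699094354
```

Bar x is 0.5742 against 0.5741 at the start, and yaw is 93.9° against 93.7°. Lowering in two stages.

```bash
python3 -m jog '{"linear":[[0,0,-0.02],[0,0,-0.06],[0,0,-0.12],[0,0,-0.19],[0,0,-0.26],[0,0,-0.32],[0,0,-0.37],[0,0,-0.4],[0,0,-0.42],[0,0,-0.42],[0,0,-0.42]],"twist":[-0.004,-0.004,-0.004,-0.004,-0.004,-0.004,-0.004,-0.004,-0.004,-0.004,-0.004]}'; python3 rel.py stand
```

```text
time_s: 18.22
eef_pos: [0.5817, 0.0433, 0.1053]
orientation: [0.686, 0.728, 0.002, 0.003]
wrist_force: [0.6, -0.0, -1.4]
opening: 0.217
stand t 18.22 rodyaw-err 0.1 tip [ 0.2 86.3] mid [0.4 0.3] tcp [   0.6 -116.7] axis z mm 106.6 tcpworld [0.5817 0.0433 0.1053] F [ 0.6 -0.  -1.4]
```

```bash
python3 -m jog '{"linear":[[0,0,-0.01],[0,0,-0.03],[0,0,-0.05],[0,0,-0.07],[0,0,-0.09],[0,0,-0.1],[0,0,-0.103],[0,0,-0.103],[0,0,-0.103]],"twist":[0,0,0,0,0,0,0,0,0]}'; python3 rel.py stand; python3 rings.py L6; python3 rod.py 2>/dev/null
```

```text
time_s: 18.97
eef_pos: [0.5816, 0.0433, 0.085]
orientation: [0.686, 0.728, 0.002, 0.003]
wrist_force: [-1.8, -0.2, 3.9]
opening: 0.226
stand t 18.97 rodyaw-err 0.11 tip [ 0.1 86.4] mid [0.3 0.4] tcp [   0.5 -116.6] axis z mm 86.3 tcpworld [0.5816 0.0433 0.085 ] F [-1.8 -0.2  3.9]
top 206 rod-y hist {-72: 4, -69: 5, 21: 24, 24: 22, 27: 27, 36: 17, 39: 23, 42: 29, 45: 4, 60: 19, 63: 18, 66: 11} top up mm 18.7
wrist 9705 rod-y hist {-72: 273, -69: 662, -66: 697, -63: 205, -51: 28, -48: 1242, -45: 1391, -42: 1064, -33: 1107, -30: 1606, -27: 1430} top up mm 19.9
tcp [0.5816 0.0433 0.085 ] yaw 93.4 F [-2.2 -0.5  5. ] open 0.225 t 19.0667
wrist 8035 yawoff 0.49 lat@mid mm -0.6 slope z deg -1.43 mid top-surface z rel tcp 11.5 tip x 107.5 tipworld [nan nan nan]
top 367 yawoff 0.12 lat@mid mm -0.2 slope z deg -2.78 mid top-surface z rel tcp 7.3 tip x 199.4 tipworld [0.5696 0.2381 0.091 ]
```

It's seated in both forks with light contact. Opening gently, then retreating straight up.

```bash
python3 -m jog '{"linear":[[0,0,0],[0,0,0],[0,0,0],[0,0,0],[0,0,0]],"twist":[0,0,0,0,0]}' 28
python3 -m jog '{"linear":[[0,0,0],[0,0,0],[0,0,0],[0,0,0],[0,0,0],[0,0,0]],"twist":[0,0,0,0,0,0]}' 60
python3 -m jog '{"linear":[[0,0,0.03],[0,0,0.1],[0,0,0.2],[0,0,0.35],[0,0,0.5],[0,0,0.65],[0,0,0.8],[0,0,0.95],[0,0,0.95],[0,0,0.95]],"twist":[0,0,0,0,0,0,0,0,0,0]}'
python3 -m jog '{"linear":[[-0.1,-0.1,0],[-0.3,-0.3,0],[-0.5,-0.5,0],[-0.7,-0.7,0],[-0.7,-0.7,0],[-0.7,-0.7,0],[-0.7,-0.7,0]],"twist":[0,0,0,0,0,0,0]}'
python3 - <<'E'
from h import *
p,d,c=grab('top'); W=cloud(d,c); X,Y,Z=[W[...,i] for i in range(3)]; S=cv2.cvtColor(p,cv2.COLOR_BGR2HSV)[...,1]
q,d2,c2=grab('scene')
cv2.imwrite('pics/end.png',np.hstack([cv2.resize(p[130:300,150:376],(399,300)),cv2.resize(q[140:290,150:350],(400,300))]))
u=np.array([-np.sin(np.radians(3.6)),np.cos(np.radians(3.6))]); v=np.array([u[1],-u[0]]); D=W[...,:2]-[.5741,.1597]
a=D@u; l=D@v
m=(abs(l)<.006)&(abs(a)<.014)&(Z>.07); P=W[m]; print('bar mid',m.sum(),P.mean(0).round(4),'z med',np.median(Z[m]))
m=(abs(l)<.03)&(abs(a)<.058)&(Z>.094)&(Z<.12); h,b=np.histogram(a[m]*1e3,np.arange(-58,60,3)); print({int(i):int(k) for i,k in zip(b,h) if k>2})
m=(abs(X-.577)<.025)&(Y>-.01)&(Y<.079)&(Z>.085)&(S>100); r=cv2.minAreaRect((W[m][:,:2]*1e3).astype(np.float32)); print('handle',np.round(r[0],1),np.round(r[1],1),round(r[2],1),np.median(Z[m]))
m=(abs(X-.577)<.025)&(Y>.2)&(Z>.075); print('tip ymax',np.percentile(Y[m],99))
E
```

```text
time_s: 19.58
eef_pos: [0.5817, 0.0433, 0.0848]
orientation: [0.686, 0.728, 0.002, 0.003]
wrist_force: [0.5, 0.0, -0.3]
opening: 0.328
time_s: 20.08
eef_pos: [0.5817, 0.0433, 0.0848]
orientation: [0.686, 0.728, 0.002, 0.003]
wrist_force: [-0.5, -0.2, 0.7]
opening: 0.704
time_s: 20.92
eef_pos: [0.5827, 0.0434, 0.2774]
orientation: [0.686, 0.728, 0.004, 0.005]
wrist_force: [-0.1, -0.2, -1.0]
opening: 0.706
time_s: 21.5
eef_pos: [0.4404, -0.0977, 0.2764]
orientation: [0.687, 0.727, 0.003, 0.004]
wrist_force: [0.5, 0.4, 0.2]
opening: 0.699
bar mid 61 [0.5745 0.1599 0.09  ] z med 0.09018849751200819
{-52: 3, -49: 35, -46: 34, -43: 21, -34: 28, -31: 38, -28: 27, 20: 17, 23: 25, 26: 24, 29: 12, 35: 3, 38: 32, 41: 26, 44: 16}
handle [582.5  40.9] [20.3 70.3] 3.6 0.09743776885441002
tip ymax 0.2430042338829094
```

View pics/end.png

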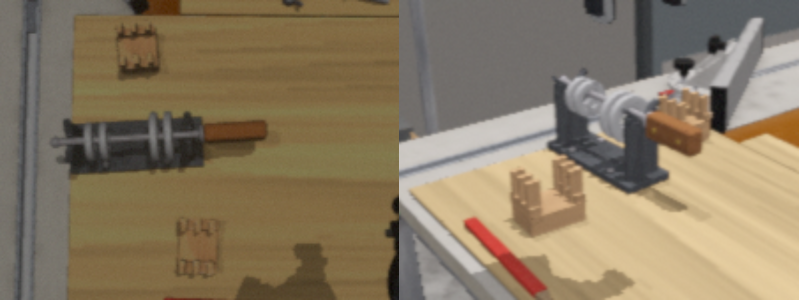

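The rod lies in both forks with four rings hanging between them, both racks are empty, and the bystanders haven't moved visibly. I'll let it settle briefly and hand in.

```bash
python3 -m jog '{"linear":[[0,0,0],[0,0,0],[0,0,0],[0,0,0],[0,0,0],[0,0,0],[0,0,0],[0,0,0],[0,0,0],[0,0,0],[0,0,0],[0,0,0]],"twist":[0,0,0,0,0,0,0,0,0,0,0,0]}'; python3 -c "
from bench import manip; print(manip.close_job())"
```

```text
time_s: 22.6
eef_pos: [0.4428, -0.0966, 0.277]
orientation: [0.686, 0.727, 0.004, 0.004]
wrist_force: [-0.1, 0.6, 0.5]
opening: 0.701
the job is handed in; nothing more can be done
None
```

The job is done and handed in at 22.6 s; no verdict was reported. I took the rod by its handle and lifted out both large rings together, then both small rings. I then laid the loaded rod back across both forks, let go and moved the arm clear.

- **Rod:** the bar middle measured (0.5745, 0.1599), within about 1 mm of its place at the start. The handle yaw was 3.6° (3.4° at the start), and the bar and handle heights were unchanged.
- **Rings:** all four hang between the forks, at about −46, −30, +25 and +40 mm from the stand's middle. Both racks are empty.
- **Forces:** my readings stayed under about 7 N, and no insertion showed a contact force.
- **Failed or disagreeing checks:**
  - My bar-slope figure was useless once rings were on the rod, so I used the tip height and a separate bar fit instead.
  - In the first wrist view, stray points spoiled the bar fit, so I relied on the top view and the handle.
  - The TCP readings at the first grasp were 2–4 mm off the position I had asked for.
- **Not measured at the end:** the rings' speed, and how far the pencil, wing nut and bolt may have moved. In the last picture the pencil looked untouched; the other two were only partly in view.

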